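Tip two drained loaf tins onto their bottoms

ROBOT

A 6-joint arm with a two-finger parallel gripper is mounted at the origin on the work surface. World frame = base frame: x ahead of the robot, y to its left, z up, the work surface at z = 0. Lengths are in m, angles in degrees, forces in N, time in s.
With the tool pointing down it reaches from about 0.4 to 0.925 m from the base axis. Payload 12.5 kg.
Tool frame: the origin (TCP) lies on the centre line of the jaws, within the pads' length; the fingertips stand 8 mm ahead of it and the grasp point (between the pads) lies 11 mm behind it; x points along the fingers, y is the direction in which the jaws open and shut, and the axes are right-handed (so a half turn about x gives the same grasp; the last joint's range is limited). The gripper opens to 95 mm and grips with 3 to 60 N. Pads are 20 mm wide; open, the fingers measure 119 mm over their backs; the gripper's body (75 mm by 180 mm) begins 59 mm behind the grasp point.
Start: joints at [-6.05, 28.126, 89.318, -0, 62.55, -6.05], TCP at [0.625, 0, 0.223] pointing down, gripper open.
Joint ranges: [-177.58, 177.58], [-47.91, 125.51], [2.72, 160], [-65.01, 245.01], [3.68, 167.84], [-153.87, 153.87]. Speed limits (degrees/s): [127.2, 127.2, 159.86, 180, 180, 180].

INTERFACE

Orientations are given as a 3x3 rotation matrix whose columns are the frame's x, y, z axes.
In Python, from station import telemetry, imaging, workorder gives the robot as it stands.
- The arm moves only by the tool step_arm, never from a script. Its argument "motion" is one flat list of numbers, 7 for each row, row after row: the finger opening in cm, from 0 to 9.51, then the shift along the tool's x, y, z in cm, then the turn, a rotation vector about the tool's x, y, z in degrees. A call has 1 to 5 rows; each row shifts and turns the commanded pose from where the row before left it, along the tool's axes as they then stand; what a row does not reach is not made up. A row lasts 1/8 s, in which the tool goes at most 62.5 mm and 10.7 degrees, less where a joint would pass 70% of its speed; a pose out of reach is approached as far as the arm can. A call with a gripper value outside its range is refused whole. The fingers move at their own pace and stop on an object; "squeeze" is the grip in N (left out, the last holds). Time passes only in rows, so rows that do not move let the fingers close. It gives the time, the measured TCP pose, the force and the opening at its end, in the units of the state.
- telemetry.observe(): the state, without advancing time (a new reading comes with each control period).
- imaging.snapshot(name): name is "scene" or "side" or "wrist"; returns a dict with "image" (420x560x3 uint8, blue, green, red), "depth" (420x560 float32, m along the optical axis (not along the pixel's ray), 0 where there is no reading), "mtx" (3x3 intrinsics, pixels), "rvec" (rotation vector, rad) and "tvec" (3), from world to camera coordinates, as OpenCV has them; the wrist camera has in their place "hand_eye" (4x4, takes a point from camera to tool coordinates, whose origin is the TCP and whose axes are the tool frame's). Camera axes: x right, y down, z forward; pixel columns grow to the right and rows downward; lengths in m; the calibration is good to about 2 mm. The wrist camera is an equidistant fisheye: a pixel r from the principal point sees the ray r / f radians off the axis. A picture is of the moment at which its call begins: read the wrist's pose just before it.
- workorder.close_job(): hands the job in, once; it reports no verdict.
The state is a dict: "t": time; "joints": joint angles; "joint_velocities": joint speeds; "joint_torque": joint torques, N m; "eef_pos": TCP position; "ee_rot": TCP orientation; "wrist_force": force on the tool from outside, world axes, zero at the start; "ft_torque": the same for the moment, N m; "width": finger opening in m.
Only numpy, scipy, OpenCV 4.12 (cv2) and the standard library are available. Lean on these libraries where they do the work, as an engineer would, in place of code of your own. Each camera call takes 0.05 s, during which the arm holds its last target. There are 200 camera calls.

TASK

Two loaf tins were left to drain on the pastry bench, one standing on its end and one lying on its long side. Without picking either of them up, push each one over onto its bottom with the fingertips so that it lies flat, open mouth up, ready to be filled. Leave the jar, the cup and the cake ring beside them where they stand.

Things in the scene. Friction and masses are not known exactly. Their poses are not given: they have to be found in the camera images.
- tin_on_end: dark metal loaf tin, open on one face, 200 mm long, 100 wide, 75 deep, 4 mm walls, bright rim, 0.35-0.7 kg. It starts on one 100 x 75 mm end, 200 mm tall, mouth away from the robot within 50 degrees. Origin: centre of that end, 37.5 mm behind the mouth plane. z axis: along the length, up at the start. x axis: out of the open mouth, level at the start, straight up once it lies on its bottom.
- tin_on_end_center (a point): middle of the tin standing on end (half its length, width and depth): 100 mm high at the start, 37.5 mm when it lies on its bottom. The centre of mass is 11 mm nearer the bottom; pushed at the upper edge of the mouth, away from the mouth, it topples after about 15 degrees
- tin_on_side: dark metal loaf tin, open on one face, 200 mm long, 100 wide, 75 deep, 4 mm walls, bright rim, 0.35-0.7 kg. It starts on a long side wall, 100 mm tall, mouth away from the robot within 50 degrees. Origin: centre of that wall (200 x 75 mm footprint), 37.5 mm behind the mouth plane. y axis: along the length. z axis: up at the start. x axis: out of the open mouth, level at the start, straight up once on its bottom.
- tin_on_side_center (a point): middle of the tin lying on its side: 50 mm high at the start, 37.5 mm when it lies on its bottom. Pushed at the upper edge of the mouth (mid-length, only the 4 mm edge of the upper wall is there to push on), away from the mouth, it topples after about 27 degrees
- jar: closed amber glass jar with a metal cap, 62 mm across, 100 mm tall, loose; to be left alone. Origin: centre of its underside, z up
- cup: open steel cup, 68 mm across the rim, 70 mm tall, loose; to be left alone. Origin: centre of its underside, z up
- cake_ring: open steel cake ring standing flat, 72 mm across, 45 mm tall, loose; to be left alone. Origin: centre of its underside, z up

How it is judged:
By the outcome, as a careful person would: the job done as asked, in the order asked, and still so for the second after the job is handed in, with the robot touching nothing.
It also fails if it takes over 54 s, if anything falls off the work surface, if the arm or the gripper's body presses on something with over 40 N, if the wrist force passes 120 N, or if a joint passes its speed limit or range.

## Working session

There is one attempt and no reset: what is moved stays moved. The work goes in short steps, Python scripts to look and compute and a tool call to move; the robot and the scene stay as the last step left them, time stands still between calls to the robot, and variables do not carry over. Pictures are saved under pics/ and viewed, about 8 in all and at most 12, crops included, and the job is handed in when it is done.

Besides the shell and the picture viewer there is one more tool, called after "Call:" by a JSON object that holds its "op" and its "data", one argument or row to a line. step_arm: Moves the arm, as the interface text tells. Its arguments: {"type":"object","properties":{"motion":{"type":"array"},"squeeze":{"type":"number"}},"required":["motion"]}

```bash
mkdir -p pics; ls; cat > h.py <<'E'
import numpy as np, cv2
from station import telemetry, imaging, workorder
def snap(n):
    s=imaging.snapshot(n); return s
def cloud(s):
    K=s['mtx'];d=s['depth'];v,u=np.mgrid[0:d.shape[0],0:d.shape[1]]
    P=np.stack([(u-K[0,2])/K[0,0]*d,(v-K[1,2])/K[1,1]*d,d],-1)
    R=cv2.Rodrigues(np.array(s['rvec'],float))[0];t=np.array(s['tvec']).ravel()
    W=(P-t)@R; W[d==0]=np.nan
    return W
E
python3 - <<'E'
from h import *
a=snap('scene');b=snap('side')
cv2.imwrite('pics/a.png',a['image']);cv2.imwrite('pics/b.png',b['image'])
np.savez('s0.npz',wa=cloud(a),wb=cloud(b),ia=a['image'],ib=b['image'])
for s in(a,b):
    R=cv2.Rodrigues(np.array(s['rvec'],float))[0];print((-R.T@np.array(s['tvec']).ravel()).round(3),R[2].round(2))
print(telemetry.observe())
E
```

```text
pics
[ 1.211 -0.649  0.752] [-0.53  0.59 -0.6 ]
[0.567 0.603 0.576] [ 0.06 -0.77 -0.64]
{'t': 0.1, 'joints': array([-6.04912387e+00,  2.81598466e+01,  8.93450950e+01,  1.16114515e-04,
        6.25496166e+01, -6.05034666e+00]), 'joint_velocities': array([-0.04884733, -0.08590111, -0.08831284,  0.02654715, -0.01630841,
        0.03686508]), 'joint_torque': array([ 2.47082615e-03, -6.13621187e+01, -2.58604574e+01,  6.93451893e-02,
        4.70101309e-02, -2.07912552e-05]), 'eef_pos': array([6.24804562e-01, 5.82058705e-05, 2.22138615e-01]), 'ee_rot': array([[-9.46728336e-04,  9.99999552e-01,  2.03583986e-05],
       [ 1.02134377e-04,  2.04551012e-05, -9.99999995e-01],
       [-9.99999547e-01, -9.46726252e-04, -1.02153696e-04]]), 'wrist_force': array([-0.60992257, -0.33714497,  0.39569451]), 'ft_torque': array([-0.02881595, -0.01111734,  0.00283676]), 'width': 0.09479803099166409}
```

View pics/a.png

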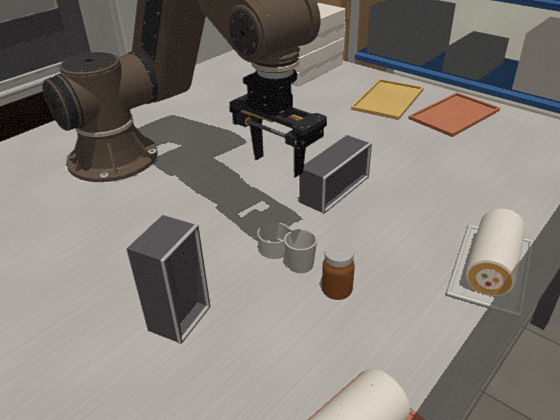

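View pics/b.png

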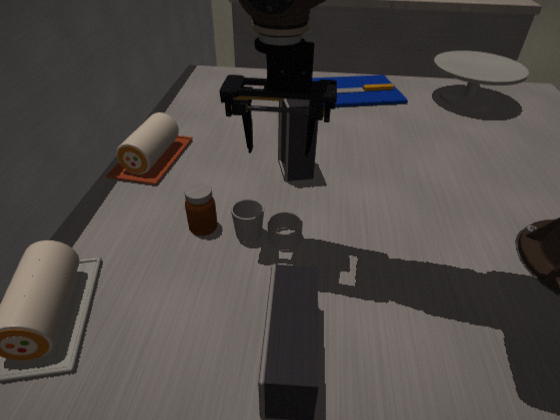

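```bash
python3 - <<'E'
import numpy as np,cv2
z=np.load('s0.npz')
# top-down height map, merged
H=np.zeros((300,400),np.float32); C=np.zeros((300,400,3),np.uint8)
for w,i in((z['wa'],z['ia']),(z['wb'],z['ib'])):
    w=w.reshape(-1,3);i=i.reshape(-1,3);m=np.isfinite(w[:,0])&(w[:,2]>.008)&(w[:,2]<.215);w=w[m];i=i[m]
    # image: x up (0.3..0.9->300 rows at 2mm), y left (0.4..-0.4)
    r=((0.95-w[:,0])/.002).astype(int);c=((.4-w[:,1])/.002).astype(int)
    k=(r>=0)&(r<300)&(c>=0)&(c<400)
    np.maximum.at(H,(r[k],c[k]),w[k,2])
cv2.imwrite('pics/top.png',cv2.resize(cv2.applyColorMap((H/.215*255).astype(np.uint8),cv2.COLORMAP_JET),(800,600),interpolation=0))
E
```

```text
(no output)
```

View pics/top.png

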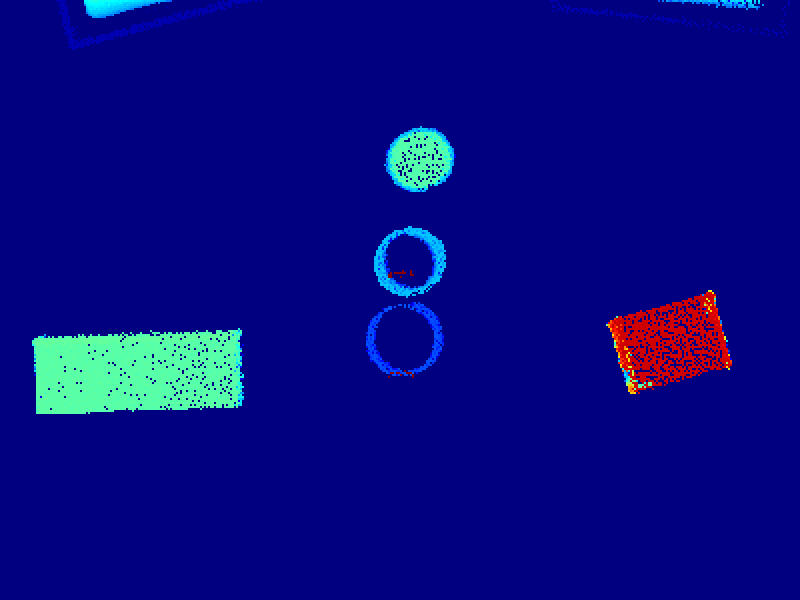

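The tin on end is at top.png cols 608–730, rows 291–392 (red). The tin on its side is at cols 35–241, rows 330–412. The ring, cup and jar stand in a column near y≈0. The mouths face +x. Next I fit the rectangles and plan the first approach.

```bash
python3 - <<'E'
import numpy as np,cv2
z=np.load('s0.npz')
w=np.vstack([z['wa'].reshape(-1,3),z['wb'].reshape(-1,3)]);w=w[np.isfinite(w[:,0])]
for n,lo,hi,ya,yb in(('end',.19,.21,-.38,-.18),('side',.09,.11,.12,.39)):
    m=(w[:,2]>lo)&(w[:,2]<hi)&(w[:,1]>ya)&(w[:,1]<yb)&(w[:,0]>.5)&(w[:,0]<.7)
    p=w[m][:,:2]
    c,(a,b),t=cv2.minAreaRect((p*1000).astype(np.float32)); bp=cv2.boxPoints((c,(a,b),t)).round(0)
    e=(bp[1]-bp[0]) if np.linalg.norm(bp[1]-bp[0])>np.linalg.norm(bp[2]-bp[1]) else bp[2]-bp[1]
    e/=np.linalg.norm(e); mo=np.array([-e[1],e[0]]); mo*=np.sign(mo[0])
    print(n,np.round(c),round(a),round(b),'mouth yaw',np.degrees(np.arctan2(mo[1],mo[0])).round(1),bp.tolist(),'median z',np.median(w[m][:,2]).round(4))
    # robust extents: percentiles along axes
    q=p*1000-c; print(np.percentile(q@mo,[1,99]).round(1),np.percentile(q@e,[1,99]).round(1),'lip mid',(np.array(c)+37.5*mo).round(0))
E
```

```text
end [ 607. -272.] 78 108 mouth yaw 15.6 [[555.0, -230.0], [584.0, -334.0], [659.0, -313.0], [630.0, -209.0]] median z 0.1983
[-37.   37.6] [-51.  51.] lip mid [ 643. -262.]
side [578. 262.] 79 208 mouth yaw 2.2 [[534.0, 364.0], [542.0, 157.0], [621.0, 159.0], [614.0, 367.0]] median z 0.0992
[-37.5  36.7] [-101.5   98.5] lip mid [615. 263.]
```

Call:
{"op": "step_arm", "data": {
  "motion": [4,0,5.2,0,0,0,0,4,0,0,5,0,0,0,4,0,0,5,0,0,0,4,0,0,5,0,0,0,4,0,0,5,0,0,0]
}}

```text
t: 0.72
eef_pos: [0.6768, -0.2015, 0.2222]
ee_rot: [[-0.001, 1.0, 0.0], [0.0, 0.0, -1.0], [-1.0, -0.001, -0.0]]
wrist_force: [-0.0, 0.0, 0.4]
width: 0.0508
```

Call:
{"op": "step_arm", "data": {
  "motion": [4,0,0,5.3,0,0,0,4,0,0,0,9.3,0,0,4,0,0,0,9.3,0,0,4,0,0,0,9.3,0,0,4,0,0,0,9.3,0,0]
}}

```text
t: 1.35
eef_pos: [0.6769, -0.2529, 0.2221]
ee_rot: [[-0.001, 0.793, -0.609], [0.0, -0.609, -0.793], [-1.0, -0.001, 0.0]]
wrist_force: [-0.6, 0.5, 0.4]
width: 0.04
```

Call:
{"op": "step_arm", "data": {
  "motion": [4,0,0,0,9.3,0,0,4,0,0,0,9.3,0,0,4,0,0,0,9.3,0,0,4,0,0,0,9.3,0,0,4,0,0,0,0,0,0]
}}

```text
t: 1.98
eef_pos: [0.6769, -0.2529, 0.2222]
ee_rot: [[-0.001, 0.27, -0.963], [0.0, -0.963, -0.27], [-1.0, -0.0, 0.0]]
wrist_force: [-0.1, -0.2, 0.4]
width: 0.0399
```

Call:
{"op": "step_arm", "data": {
  "motion": [4,3.2,0,0,0,0,0,4,0,0,1.0,0,0,0,4,0,0,0.8,0,0,0,4,0,0,0.5,0,0,0,4,0,0,0.4,0,0,0]
}}

```text
t: 2.6
eef_pos: [0.6511, -0.2605, 0.1918]
ee_rot: [[0.002, 0.269, -0.963], [-0.001, -0.963, -0.269], [-1.0, 0.001, -0.002]]
wrist_force: [0.8, -0.5, 0.9]
width: 0.0398
```

Call:
{"op": "step_arm", "data": {
  "motion": [4,-0.2,0,0.5,0,0,0,4,-0.2,0,0.5,0,0,0,4,-0.2,0,0.5,0,0,0,4,-0.1,0,0.5,0,0,0,4,-0.1,0,0.5,0,0,0]
}}

```text
t: 3.22
eef_pos: [0.6266, -0.267, 0.1988]
ee_rot: [[0.0, 0.269, -0.963], [-0.0, -0.963, -0.269], [-1.0, 0.0, -0.0]]
wrist_force: [-0.2, -0.1, 0.5]
width: 0.0401
```

```bash
python3 - <<'E'
from h import *
a=snap('scene');cv2.imwrite('pics/a1.png',a['image'][150:,50:400])
w=cloud(a);m=np.isfinite(w[...,0])&(w[...,1]<-.15)&(w[...,1]>-.4)&(w[...,0]>.35)&(w[...,0]<.72)&(w[...,2]>.01)&(w[...,2]<.24)
print(w[m].min(0),w[m].max(0))
E
```

```text
[ 0.5439822  -0.33742174  0.01000198] [ 0.65534943 -0.21477256  0.23993303]
```

View pics/a1.png

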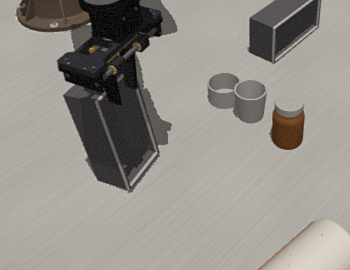

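The tin is tilting cleanly with the fingers on its upper mouth edge (crop px ~65–160, 80–190). I keep pushing.

Call:
{"op": "step_arm", "data": {
  "motion": [4,-0.1,0,0.5,0,0,0,4,-0.1,0,0.5,0,0,0,4,-0.1,0,0.5,0,0,0,4,0,0,0.5,0,0,0,4,0,0,0.5,0,0,0]
}}

```text
t: 3.9
eef_pos: [0.6025, -0.2738, 0.2017]
ee_rot: [[0.0, 0.269, -0.963], [-0.0, -0.963, -0.269], [-1.0, 0.0, -0.0]]
wrist_force: [0.6, -0.1, 0.9]
width: 0.0401
```

Call:
{"op": "step_arm", "data": {
  "motion": [4,0,0,0.5,0,0,0,4,0,0,0.5,0,0,0,4,0,0,0.5,0,0,0,4,0,0,0,0,0,0,4,0,0,0,0,0,0]
}}

```text
t: 4.53
eef_pos: [0.5885, -0.2777, 0.2017]
ee_rot: [[0.0, 0.269, -0.963], [-0.0, -0.963, -0.269], [-1.0, 0.0, -0.0]]
wrist_force: [-0.5, 0.5, 0.2]
width: 0.0397
```

```bash
cat > top.py <<'E'
from h import *
import sys
ws=[cloud(snap(n)).reshape(-1,3) for n in('scene','side')]
H=np.zeros((300,400),np.float32)
for w in ws:
    w=w[np.isfinite(w[:,0])];w=w[(w[:,2]>.008)&(w[:,2]<.215)]
    r=((0.95-w[:,0])/.002).astype(int);c=((.4-w[:,1])/.002).astype(int)
    k=(r>=0)&(r<300)&(c>=0)&(c<400);np.maximum.at(H,(r[k],c[k]),w[k,2])
cv2.imwrite(sys.argv[1],cv2.resize(cv2.applyColorMap((H/.215*255).astype(np.uint8),cv2.COLORMAP_JET),(800,600),interpolation=0))
W=np.vstack(ws);W=W[np.isfinite(W[:,0])]
def box(n,x0,x1,y0,y1,z0=.012,z1=.22):
    m=(W[:,0]>x0)&(W[:,0]<x1)&(W[:,1]>y0)&(W[:,1]<y1)&(W[:,2]>z0)&(W[:,2]<z1);p=W[m]
    c,s,t=cv2.minAreaRect((p[:,:2]*1000).astype(np.float32))
    print(n,np.round(c),np.round(s),round(t,1),'z98',np.percentile(p[:,2],98).round(4))
box('right tin',.3,.68,-.42,-.16);box('left tin',.38,.68,.11,.4)
for n,x in(('ring',.611),('cup',.689),('jar',.791)):box(n,x-.042,x+.042,-.06,.06,.02,.12)
E
python3 top.py pics/top2.png; python3 -c "
from h import *
cv2.imwrite('pics/a2.png',snap('scene')['image'])"
```

```text
right tin [ 484. -305.] [244. 110.] 15.6 z98 0.2103
left tin [577. 261.] [ 81. 209.] 1.2 z98 0.1013
ring [610.  -5.] [71. 77.] 11.5 z98 0.0449
cup [689. -10.] [67. 73.] 41.8 z98 0.0696
jar [790. -20.] [62. 67.] 37.1 z98 0.1002
```

View pics/a2.png

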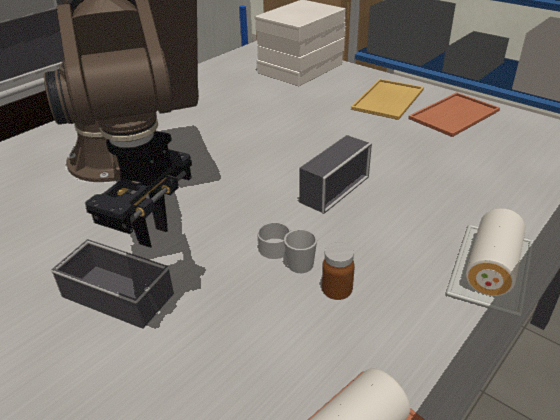

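The first tin lies flat with its mouth up (px 55–172, 240–320), and the bystanders haven't moved. Now I go over to the tin on its side.

Call:
{"op": "step_arm", "data": {
  "motion": [4,0,0,-3.9,6.9,0,0,4,0,0,-3.9,6.9,0,0,4,0,-6,0,0,0,0,4,0,-6,0,0,0,0,4,0,-6,0,0,0,0]
}}

```text
t: 5.3
eef_pos: [0.6587, -0.0796, 0.2015]
ee_rot: [[0.0, 0.031, -1.0], [0.0, -1.0, -0.031], [-1.0, -0.0, -0.0]]
wrist_force: [0.8, -0.6, -0.2]
width: 0.04
```

Call:
{"op": "step_arm", "data": {
  "motion": [4,0,-6,0,0,0,0,4,0,-6,0,0,0,0,4,0,-6,0,0,0,0,4,0,-6,0,0,0,0,4,0,-6,0,0,0,0]
}}

```text
t: 5.92
eef_pos: [0.6492, 0.2205, 0.2017]
ee_rot: [[0.0, 0.032, -1.0], [0.0, -1.0, -0.032], [-1.0, 0.0, -0.0]]
wrist_force: [0.3, -0.3, 0.7]
width: 0.0401
```

Call:
{"op": "step_arm", "data": {
  "motion": [4,0,-6,0,0,0,0,4,0,0,0,0,0,0,4,0,0,0,0,0,0]
}}

```text
t: 6.3
eef_pos: [0.6474, 0.2782, 0.2014]
ee_rot: [[-0.0, 0.032, -0.999], [-0.0, -0.999, -0.032], [-1.0, 0.0, 0.0]]
wrist_force: [-0.5, 0.3, -0.2]
width: 0.0402
```

Call:
{"op": "step_arm", "data": {
  "motion": [4,5.6,1.4,0,0,0,0,4,5.5,0,0,0,0,0,4,0,0,0.8,0,0,0,4,0,0,0.7,0,0,0,4,0,0,0.5,0,0,0]
}}

```text
t: 6.92
eef_pos: [0.6286, 0.2639, 0.0935]
ee_rot: [[0.004, 0.031, -1.0], [0.001, -1.0, -0.031], [-1.0, -0.001, -0.004]]
wrist_force: [0.4, -0.3, -0.5]
width: 0.0402
```

Call:
{"op": "step_arm", "data": {
  "motion": [4,-0.2,0,0.5,0,0,0,4,-0.3,0,0.5,0,0,0,4,-0.3,0,0.5,0,0,0,4,-0.2,0,0.5,0,0,0,4,-0.2,0,0.5,0,0,0]
}}

```text
t: 7.55
eef_pos: [0.6024, 0.263, 0.1026]
ee_rot: [[-0.001, 0.031, -1.0], [-0.0, -1.0, -0.031], [-1.0, 0.0, 0.001]]
wrist_force: [1.3, -0.2, 1.7]
width: 0.04
```

```bash
python3 - <<'E'
from h import *
a=snap('scene');cv2.imwrite('pics/a3.png',cv2.resize(a['image'][60:300,180:440],None,fx=2,fy=2))
E
```

```text
(no output)
```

View pics/a3.png

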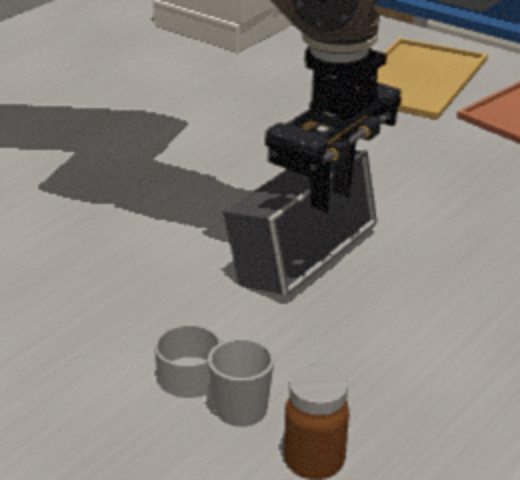

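The tin is tilting about its rear edge (crop px 225–375, 150–300) with both fingers on the upper wall's rim. I continue.

Call:
{"op": "step_arm", "data": {
  "motion": [4,-0.2,0,0.5,0,0,0,4,-0.2,0,0.5,0,0,0,4,-0.1,0,0.5,0,0,0,4,-0.1,0,0.5,0,0,0,4,-0.1,0,0.5,0,0,0]
}}

```text
t: 8.22
eef_pos: [0.5776, 0.2622, 0.1096]
ee_rot: [[-0.0, 0.031, -1.0], [-0.0, -1.0, -0.031], [-1.0, 0.0, 0.0]]
wrist_force: [0.1, 0.6, 0.4]
width: 0.0403
```

Call:
{"op": "step_arm", "data": {
  "motion": [4,-0.1,0,0.5,0,0,0,4,0,0,0.5,0,0,0,4,0,0,0.5,0,0,0,4,0,0,0,0,0,0,4,0,0,0,0,0,0]
}}

```text
t: 8.85
eef_pos: [0.5632, 0.2618, 0.1107]
ee_rot: [[0.0, 0.031, -1.0], [0.0, -1.0, -0.031], [-1.0, -0.0, -0.0]]
wrist_force: [0.2, -0.1, -0.3]
width: 0.0399
```

```bash
python3 top.py pics/top3.png; python3 -c "
from h import *
cv2.imwrite('pics/a4.png',snap('scene')['image'])"
```

```text
right tin [ 465. -312.] [206. 106.] 15.3 z98 0.0742
left tin [518. 259.] [165. 209.] 1.7 z98 0.2179
ring [610.  -6.] [70. 75.] 7.3 z98 0.0447
cup [688. -10.] [67. 71.] 17.1 z98 0.0697
jar [790. -20.] [62. 68.] 18.6 z98 0.1002
```

View pics/a4.png

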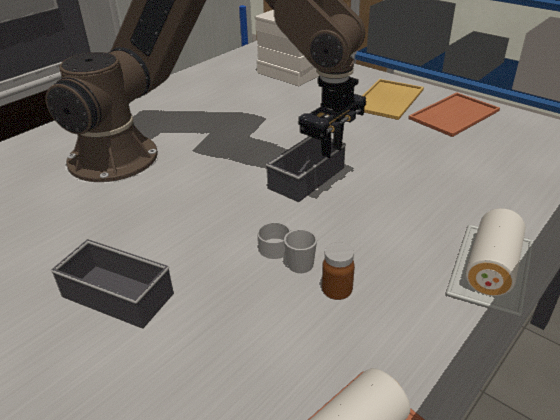

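Both tins look flat. I raise the arm clear and check.

Call:
{"op": "step_arm", "data": {
  "motion": [4,-4,0,0,0,0,0,4,-5,0,0,0,0,0,4,-3,0,-5,0,0,0,4,0,0,-5,0,0,0,4,0,0,0,0,0,0]
}}

```text
t: 9.62
eef_pos: [0.6652, 0.2643, 0.2297]
ee_rot: [[0.0, 0.03, -1.0], [-0.0, -1.0, -0.03], [-1.0, 0.0, -0.0]]
wrist_force: [-0.3, 0.6, 0.3]
width: 0.04
```

```bash
python3 top.py pics/top4.png
```

```text
right tin [ 464. -310.] [206. 110.] 15.5 z98 0.0745
left tin [555. 260.] [239. 211.] 1.9 z98 0.0753
ring [610.  -5.] [70. 78.] 8.1 z98 0.0447
cup [688. -11.] [65. 72.] 39.3 z98 0.0694
jar [792. -25.] [59. 59.] 59.8 z98 0.1001
```

View pics/top4.png

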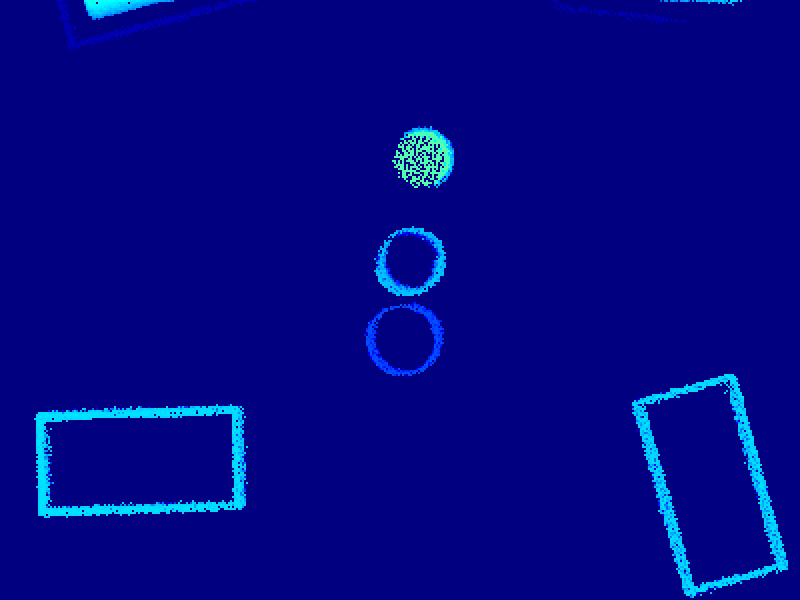

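Both rims are level at about 75 mm (left cols 37–245, rows 406–516; right cols 633–787, rows 375–595). The ring, cup and jar outlines are where they were; the jar's left side is hidden from the side camera by the arm.

```bash
python3 -c "
from h import *
print(workorder.close_job())"
```

```text
the job is handed in; nothing more can be done
None
```

Both tins now lie flat on their bottoms with the mouths up. I pushed the one on end first, then the one on its side, each with the fingertips at its upper mouth edge, and picked up neither. The job was handed in about 9.6 s into the 54 s allowed.

- **Tins:** in the last depth check, the 98th-percentile height of each tin was about 75 mm, and both rims looked even all round.
- **Bystanders:** the ring and cup measured within about 1 mm of where they stood. The jar's last fit came out about 5 mm off. I put this down to the arm blocking the side camera, because the jar's visible outline had not moved and the reading before that was unchanged.
- **Robot:** it stood clear of everything at hand-in. Wrist force stayed below about 3 N in every reading at the end of a move.

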